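# Change over a board tester: unload the board, unclip the adapter and hold it up

## Task

The board tester is being changed over to another product. Slide the circuit board straight up out of the adapter's slot and stand it upright in a free slot of the rack and let go; then squeeze the two blue side catches of the grey adapter together, lift the adapter out of the tester and finish still holding it level by its catches, clear in the air at least 5 cm above the tester's top. Leave the other board, the screwdriver and the screw bin where they are.

Things in the scene. Friction and masses are not known exactly. Their poses are not given: they have to be found in the camera images.
- tester: Board tester, fixed: black box 200 x 150 x 50 mm, lamps on top, with a docking well (95 x 55 mm, floor 20 mm above the table) open at the top. Origin on the table under the well's centre; x along the well's long side, z up; the box spans x -125 to +75, y -75 to +75 mm. Lamps, at most 6 mm high, at x -118 to -80 mm.
- adapter: Grey cassette latched in the tester's well, axes along the tester's; about 0.29 kg (0.7 to 1.4 times that), 92 (x) x 35 (y) x 80 mm tall, its lowest 30 mm (in the well, 1.5 mm play all round) 52 mm wide. Origin at the centre of its underside, at first on the well's floor, 20 mm above the table; z up. Slot in its top along x: 78 x 6 mm, 35 mm deep. Blue catches on its +y and -y sides.
- catch_left (a joint): Catch on the adapter's +y side: 0 m at rest, 0.006 m when squeezed in to its stop; spring, 3 N at first to 8 N at the stop, comes back when let go. A hook at its lower end holds the adapter under the well's rim until it is in by about 3 mm (4.5 mm if the adapter stands off-centre). Both catches must be in to lift.
- catch_right (a joint): The same on the adapter's -y side.
- catch_left_pad (a point): Centre of the outer face of the +y catch's pad, 55 mm above the adapter's underside. Pads: 24 mm wide (x), 38 mm tall, 36 to 74 mm above the underside (6 to 44 mm above the tester's top); outer faces 58 mm apart at rest, 46 mm fully squeezed.
- catch_right_pad (a point): Centre of the outer face of the -y catch's pad, 55 mm above the adapter's underside; same size.
- board: Green circuit board to unload, loose, on edge in the adapter's slot (floor 45 mm above the adapter's underside): 76 mm long (x), 3 mm thick (y), 115 mm tall, 0.08 kg. Origin at the middle of its lower edge, z up. Small parts stand up to 6 mm off its faces, 52 to 87 mm up. It must rise 35 mm to leave the slot.
- board_rail (a point): Middle of the black gripping rail along that board's top edge, 108 mm above its lower edge; rail 76 mm long, 10 mm thick, 14 mm tall (101 to 115 mm up).
- rack: Board rack, fixed: black base plate 110 x 190 x 8 mm; three aluminium slots along x, 60 mm apart in y, each 70 mm long with open ends, 6 mm wide for the lowest 25 mm, then flaring to about 25 mm at the mouth, 51 mm above the table. Origin on the table under the centre; z up. A board stands in a slot on the base plate, either way round.
- slot_right (a point): Free rack slot at the rack's -y end (y = -60 mm): centre of its floor, 8 mm above the table; axes as the rack's.
- slot_middle (a point): Free rack slot in the middle: centre of its floor, 8 mm above the table.
- slot_left (a point): Rack slot at the +y end (y = +60 mm), taken by the other board: centre of its floor.
- spare_board: Another board of the same kind in the rack's +y slot; leave it there. Origin at the middle of its lower edge.
- driver: Hand screwdriver with an orange handle, 190 mm long, lying beyond the work; leave it.
- screw_bin: Blue open screw bin, 75 x 105 x 35 mm, beyond the work; leave it.
There are look-alikes about, which are no part of the job. What is shaped like the board but yellow is not meant.

How it is judged:
By the outcome, as a careful person would: the job done as asked, in the order asked, and still so for the second after the job is handed in, while the arm keeps its last pose, push and grip.
It also fails if it takes over 48 s, if anything falls off the work surface, if the arm or the gripper's body presses on something with over 40 N, if the wrist force passes 120 N, or if a joint passes its speed limit or range.

## Robot

A 6-joint arm with a two-finger parallel gripper is mounted at the origin on the work surface. World frame = base frame: x ahead of the robot, y to its left, z up, the work surface at z = 0. Lengths are in mm, angles in rad, forces in N, time in s.
With the tool pointing down it reaches from about 350 to 775 mm from the base axis. Payload 7.3 kg.
Tool frame: the origin (TCP) lies at the centre of the arm's flange, where the gripper is bolted on; the fingertips stand 178 mm ahead of it and the grasp point (between the pads) lies 159 mm ahead of it; z points along the fingers, y is the direction in which the jaws open and shut (so a half turn about z gives the same grasp; the last joint's range is limited). The gripper opens to 92 mm and grips with 3 to 60 N. Pads are 19 mm wide; open, the fingers measure 130 mm over their backs; the gripper's body (75 mm by 190 mm) begins 47 mm behind the grasp point.
Start: joints at [-1.446, 0.342, 1.524, -0, 1.275, -0.146], TCP at [140.459, -505.865, 404.741] pointing down, gripper open.
Joint ranges: [-2.53, 2.53], [-0.77, 2.02], [0.04, 2.7], [-1, 4.14], [0.28, 2.66], [-3.11, 3.11]. Speed limits (rad/s): [2.57, 2.57, 3.14, 3.14, 3.14, 3.14].

## Interface

Orientations are given as [roll, pitch, yaw] about the fixed x, y, z axes, in that order (R = Rz(yaw) Ry(pitch) Rx(roll)).
In Python, from plant import get_obs, capture, close_job gives the robot as it stands. The module is installed in compiled form; this text tells all that it offers.
- The arm moves only by the shell command python3 -m pendant 'ROWS'. ROWS is JSON, a list of rows, each a list of 3 entries, a list of its own where there are three numbers: the shift along the tool's x, y, z in m, then the turn, a rotation vector about the tool's x, y, z in rad, then the finger opening in m, from 0 to 0.0918. In form: [[[tx, ty, tz], [wx, wy, wz], fingers], ...]. A call has 1 to 10 rows; each row is the pose to reach, as a shift and turn from the pose commanded when the call began, along the tool's axes at that moment; what a row does not reach only later rows make up. A row lasts 1/12 s, in which the tool goes at most 41.7 mm and 7.16 degrees, less where a joint would pass 70% of its speed; a pose out of reach is approached as far as the arm can. A call with a gripper value outside its range is refused whole. The fingers move at their own pace and stop on an object; the grip force is fixed at half the most. Time passes only in rows, so rows that repeat a pose let the fingers close. It gives the time, the measured TCP pose, the force and the opening at its end, in the units of the state.
- get_obs(): the state, without advancing time (a new reading comes with each control period).
- capture(name): name is "scene" or "top"; returns a dict with "color" (480x640x3 uint8, red, green, blue), "mtx" (3x3 intrinsics, pixels), "rvec" (rotation vector, rad) and "tvec" (3), from world to camera coordinates, as OpenCV has them. Camera axes: x right, y down, z forward; pixel columns grow to the right and rows downward; lengths in mm; the calibration is good to about 2 mm. A picture is of the moment at which its call begins. There is no depth.
- close_job(): hands the job in, once; it reports no verdict.
The state is a dict: "time": time; "joint_positions": joint angles; "dq": joint speeds; "tau": joint torques, N m; "tool_pos": TCP position; "tcp_rot": TCP orientation; "contact_force": force on the tool from outside, world axes, zero at the start; "moment": the same for the moment, N m; "grip_width": finger opening in mm.
Only numpy, scipy, OpenCV 4.12 (cv2) and the standard library are available. Lean on these libraries where they do the work, as an engineer would, in place of code of your own. Each camera call takes 0.05 s, during which the arm holds its last target. There are 200 camera calls.

## Working session

There is one attempt and no reset: what is moved stays moved. The work goes in short steps, Python scripts to look and compute and a shell command to move; the robot and the scene stay as the last step left them, time stands still between calls to the robot, and variables do not carry over. Pictures are saved under pics/ and viewed, about 8 in all and at most 12, crops included, and the job is handed in when it is done.

```bash
mkdir -p pics
python3 - <<'E'
from plant import get_obs, capture
import cv2,pickle
print(get_obs())
for n in("scene","top"):
    c=capture(n); pickle.dump(c,open(f"pics/{n}0.pkl","wb")); cv2.imwrite(f"pics/{n}0.png",c["color"][:,:,::-1]); print(n,c["mtx"],c["rvec"],c["tvec"])
E
```

```text
{'time': 0.0, 'joint_positions': array([-1.44600682e+00,  3.42767310e-01,  1.52501497e+00, -2.20936770e-05,
        1.27539747e+00, -1.46001750e-01]), 'dq': array([ 8.17463127e-05, -9.30403319e-04, -6.76451421e-04, -2.43928696e-05,
        9.52375494e-04,  1.18808182e-03]), 'tau': array([ 3.24854584e-03, -4.31232798e+01, -2.44221890e+01,  7.20433728e-02,
        5.57705818e-02, -1.08338377e-04]), 'tool_pos': array([ 140.4360173 , -505.73645254,  404.02231472]), 'tcp_rot': array([-3.14001937e+00, -2.09995188e-04,  2.70797540e-01]), 'contact_force': array([ 0.65281512,  0.6367386 , -0.22942956]), 'moment': array([0.01305192, 0.0206056 , 0.01007237]), 'grip_width': 91.92808873511474}
scene [[467.96654638   0.         311.74705405]
 [  0.         467.96654638 241.61156079]
 [  0.           0.           1.        ]] [ 2.24770572  1.09112521 -0.4159353 ] [-352.80670645 -292.97519212 1362.02474522]
top [[528.26204118   0.         317.6695328 ]
 [  0.         528.26204118 245.83771631]
 [  0.           0.           1.        ]] [ 2.12941341 -2.17398513  0.12142749] [  -7.36901162  618.89796208 1112.48237985]
```

View pics/scene0.png

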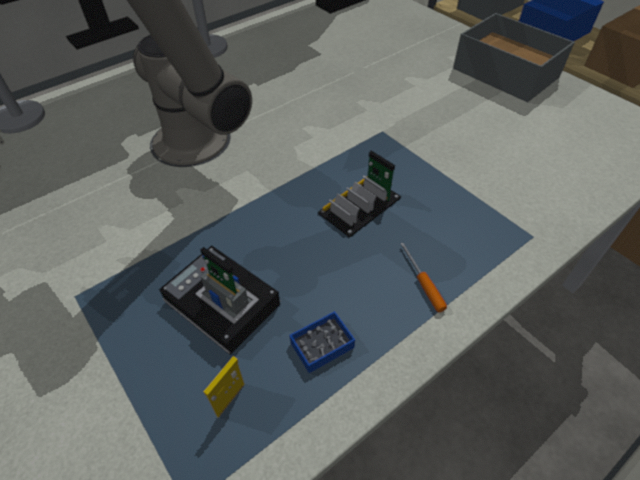

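View pics/top0.png

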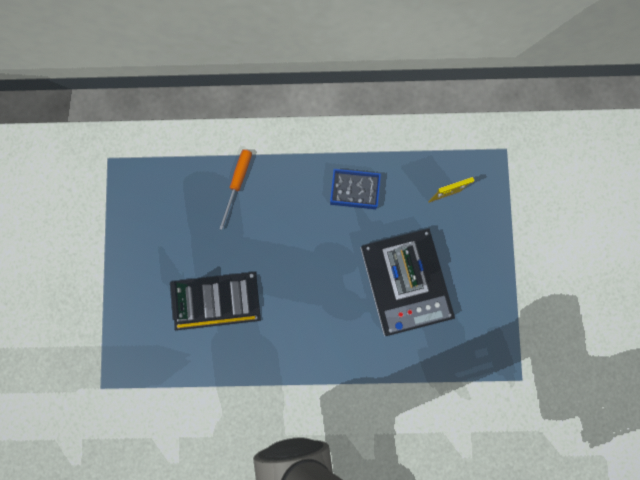

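The top view shows the tester at about (408,282), with the board in the adapter at (408,268), and the rack at (215,300) with the spare board at its left end (182,303). There are three board-like things. The green board in the tester at (408,268) is the one meant. The green board in the rack is the spare, and the yellow one at (455,188) is a decoy.

Run:
```python
import cv2,pickle,numpy as np
t=pickle.load(open("pics/top0.pkl","rb"))["color"][:,:,::-1];s=pickle.load(open("pics/scene0.pkl","rb"))["color"][:,:,::-1]
def cr(i,x,y,w=100,h=75): 
    return cv2.resize(i[y:y+h,x:x+w],(400,300),interpolation=cv2.INTER_CUBIC)
def cr2(i,x,y):return cr(i,x,y,120,90)
im=np.vstack([np.hstack([cr2(t,350,225),cr2(t,155,255)]),np.hstack([cr2(s,160,240),cr2(s,300,145)])])
cv2.imwrite("pics/crop1.png",im)
```

```text
(no output)
```

View pics/crop1.png

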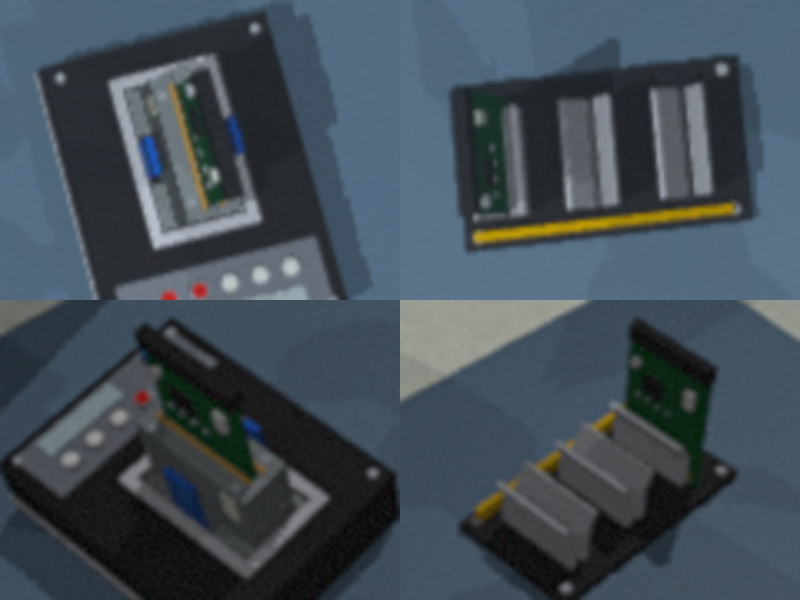

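The crop confirms it: the green board with the black rail stands in the grey adapter with blue catches (top view about (408,268)). The spare is in the left rack slot, and the middle and right slots are free. Next I measure the poses.

```bash
cat > h.py <<'E'
import cv2,pickle,numpy as np
def load(f): return pickle.load(open(f,"rb"))
def ray(c,uv,z):
    R=cv2.Rodrigues(c["rvec"])[0];o=-R.T@np.ravel(c["tvec"]);d=R.T@np.linalg.inv(c["mtx"])@np.array([*uv,1.])
    return o+d*(z-o[2])/d[2]
def proj(c,P): return cv2.projectPoints(np.array(P,float).reshape(-1,1,3),c["rvec"],np.array(c["tvec"],float),c["mtx"],None)[0].reshape(-1,2)
def loc(o,yaw,p): 
    c,s=np.cos(yaw),np.sin(yaw);return np.array([o[0]+c*p[0]-s*p[1],o[1]+s*p[0]+c*p[1],p[2]])
E
python3 - <<'E'
from h import *
np.set_printoptions(precision=2,suppress=True)
t=load("pics/top0.pkl");s=load("pics/scene0.pkl")
k=120/400
def T(p,o): return [(p[0]+.5)*k-.5+o[0],(p[1]+.5)*k-.5+o[1]]
def rect(n,P):
    P=np.array(P);e1=P[0]-P[3];e2=P[1]-P[2];w1=P[0]-P[1];w2=P[3]-P[2]
    L=[np.linalg.norm(v[:2]) for v in(e1,e2,w1,w2)]
    e=e1+e2;w=w1+w2
    print(n,"centre",P.mean(0),"sides",np.array(L),"yaw x",np.arctan2(e[1],e[0]),"yaw y",np.arctan2(-w[0],w[1]))
    return P.mean(0),np.arctan2(e[1],e[0])
# order: far-left, far-right, near-right, near-left
rect("rim",[ray(t,T(p,(350,225)),50) for p in[(108,80),(213,55),(262,218),(155,248)]])
# scene rim: corners near -? left, bottom, right
print("scene rim",[ray(s,T(p,(160,240)),50) for p in[(118,180),(250,275),(328,197)]])
print("top rim",[ray(t,T(p,(350,225)),50) for p in[(108,80),(213,55),(262,218),(155,248)]])
img=t["color"].astype(int)
# box top via dark mask
m=(img.max(2)<60).astype(np.uint8);m2=np.zeros_like(m);m2[220:345,350:465]=m[220:345,350:465]
rect("rack",[ray(t,T(p,(155,255)),8) for p in[(50,88),(338,55),(352,215),(68,250)]])
for n,P in dict(mid=[(158,98),(210,94),(220,205),(168,210)],right=[(250,88),(303,83),(313,194),(260,200)]).items():
    rect(n,[ray(t,T(p,(155,255)),51) for p in P])
rect("box",[ray(t,p,50) for p in[(361.5,244.5),(430.5,229.5),(454,318),(387,334.5)]])
# silver/green masks: slots by brightness
b=img[255:345,155:275];mm=((b.min(2)>95)&(b.max(2)-b.min(2)<25)).astype(np.uint8)
for c in cv2.findContours(mm,0,2)[0]:
    if cv2.contourArea(c)>50: r=cv2.minAreaRect(c);print("slot blob",np.array(r[0])+[155,255],r[1],r[2])
b=img[225:315,350:470];mm=((b[...,2]>110)&(b[...,2]-b[...,0]>60)).astype(np.uint8)
for c in cv2.findContours(mm,0,2)[0]:
    if cv2.contourArea(c)>3:
        M=cv2.moments(c);print("catch",M["m10"]/M["m00"]+350,M["m01"]/M["m00"]+225,cv2.contourArea(c))
E
```

```text
rim centre [ 561.97 -206.07   50.  ] sides [111.59 108.95  69.89  71.15] yaw x 0.24228906195247343 yaw y 0.23244722634599002
scene rim [array([ 513.23, -254.99,   50.  ]), array([ 621.18, -226.22,   50.  ]), array([ 604.64, -160.01,   50.  ])]
top rim [array([ 608.09, -158.7 ,   50.  ]), array([ 622.89, -227.  ,   50.  ]), array([ 517.28, -253.76,   50.  ]), array([ 499.6 , -184.84,   50.  ])]
rack centre [506.23 209.27   8.  ] sides [108.05 106.43 193.58 188.87] yaw x 0.10372842066573515 yaw y 0.09753306977028545
mid centre [505.29 208.75  51.  ] sides [71.78 71.14 33.53 33.3 ] yaw x 0.0949510163216294 yaw y 0.06558139502258359
right centre [510.78 149.45  51.  ] sides [71.78 71.15 34.21 33.99] yaw x 0.08837060885502675 yaw y 0.0826155975268603
box centre [ 537.11 -211.86   50.  ] sides [198.29 194.48 152.63 146.07] yaw x 0.2278230947881921 yaw y 0.2059862386357421
slot blob [208.  309.5] (8.0, 15.0) 0.0
slot blob [216.1  299.58] (33.04554748535156, 4.979465961456299) 84.80557250976562
slot blob [232.49 297.91] (32.14019012451172, 2.806607723236084) 84.80557250976562
slot blob [243.96 296.1 ] (32.23920440673828, 5.0746893882751465) 84.2894058227539
catch 394.6666666666667 271.4264705882353 34.0
catch 420.4222222222222 265.02222222222224 7.5
```

```bash
cat >> h.py <<'E'
def shift(pos,yaw,o=None):
    "shift in m along tool axes and turn to world pos (mm) with the tool down at yaw"
    from plant import get_obs
    from scipy.spatial.transform import Rotation as Ro
    o=o or get_obs();R=Ro.from_euler("xyz",o["tcp_rot"])
    d=R.inv().apply(np.array(pos)-o["tool_pos"])/1000
    w=(R.inv()*Ro.from_euler("xyz",[np.pi,0,yaw])).as_rotvec()
    print("t",o["time"],"pos",o["tool_pos"].round(1),"rot",o["tcp_rot"].round(3),"F",o["contact_force"].round(1),"g",round(o["grip_width"],1))
    print("shift",d.round(4),"turn",w.round(4))
E
python3 - <<'E'
from h import *
t=load("pics/top0.pkl");s=load("pics/scene0.pkl")
o=(562,-206);y=.235;k=.3
for n,c,org in(("top",t,(350,225)),("scene",s,(160,240))):
    P=proj(c,[loc(o,y,p) for p in[(38,-5,180),(38,5,180),(-38,5,180),(-38,-5,180),(38,0,166),(12,29,75+19),(12,-29,94),(-12,29,94),(-12,-29,94)]])
    print(n,((P-org)/k).round(0).tolist())
shift([562,-206,333],.235)
E
```

```text
top [[208.0, 64.0], [191.0, 68.0], [228.0, 197.0], [245.0, 193.0], [195.0, 69.0], [143.0, 136.0], [234.0, 112.0], [154.0, 174.0], [245.0, 150.0]]
scene [[231.0, 101.0], [244.0, 89.0], [148.0, 22.0], [135.0, 33.0], [242.0, 110.0], [263.0, 127.0], [193.0, 192.0], [235.0, 107.0], [164.0, 171.0]]
t 0.1 pos [ 140.4 -505.7  404.1] rot [-3.14  -0.     0.271] F [-0.7  0.4 -0.6] g 91.8
shift [ 0.4864 -0.1759  0.0715] turn [-0.0014 -0.0002  0.0358]
```

```bash
python3 -m pendant '[[[0.486,-0.176,0.01],[0,0,0.036],0.0918],[[0.486,-0.176,0.01],[0,0,0.036],0.0918],[[0.486,-0.176,0.01],[0,0,0.036],0.0918],[[0.486,-0.176,0.01],[0,0,0.036],0.0918],[[0.486,-0.176,0.01],[0,0,0.036],0.0918],[[0.486,-0.176,0.01],[0,0,0.036],0.0918],[[0.486,-0.176,0.01],[0,0,0.036],0.0918],[[0.486,-0.176,0.01],[0,0,0.036],0.0918],[[0.486,-0.176,0.01],[0,0,0.036],0.0918],[[0.486,-0.176,0.01],[0,0,0.036],0.0918]]' && python3 -c "
from h import *;shift([562,-206,333],.235)"
```

```text
time: 0.93
tool_pos: [481.3, -262.8, 396.4]
tcp_rot: [-3.141, 0.001, 0.235]
contact_force: [0.3, -1.1, -0.1]
grip_width: 92.2
t 0.9333 pos [ 481.3 -262.8  396.4] rot [-3.141e+00  1.000e-03  2.350e-01] F [ 0.3 -1.1 -0.1] g 92.2
shift [ 0.0917 -0.0364  0.0633] turn [-0.0003  0.0005 -0.0001]
```

```bash
python3 -m pendant '[[[0.09,-0.036,0],[0,0,0],0.0918],[[0.09,-0.036,0],[0,0,0],0.0918],[[0.09,-0.036,0],[0,0,0],0.0918],[[0.09,-0.036,0],[0,0,0],0.0918],[[0.09,-0.036,0],[0,0,0],0.0918],[[0.09,-0.036,0],[0,0,0],0.0918]]'
python3 - <<'E'
from h import *;from plant import capture
shift([562,-206,333],.235)
c=capture("scene");t=capture("top");pickle.dump(c,open("pics/s1.pkl","wb"))
f=lambda c,x,y:cv2.resize(c["color"][y:y+120,x:x+100,::-1],(400,480),interpolation=cv2.INTER_CUBIC)
cv2.imwrite("pics/c2.png",np.hstack([f(c,170,200),f(t,360,205)]))
E
```

```text
time: 1.43
tool_pos: [558.3, -209.2, 396.3]
tcp_rot: [-3.141, 0.001, 0.234]
contact_force: [-0.6, -0.6, 0.5]
grip_width: 91.8
t 1.4333 pos [ 558.3 -209.2  396.3] rot [-3.141e+00  1.000e-03  2.340e-01] F [-0.6 -0.6  0.5] g 91.8
shift [ 0.0045 -0.0023  0.0633] turn [-0.0003  0.0013 -0.0009]
```

View pics/c2.png

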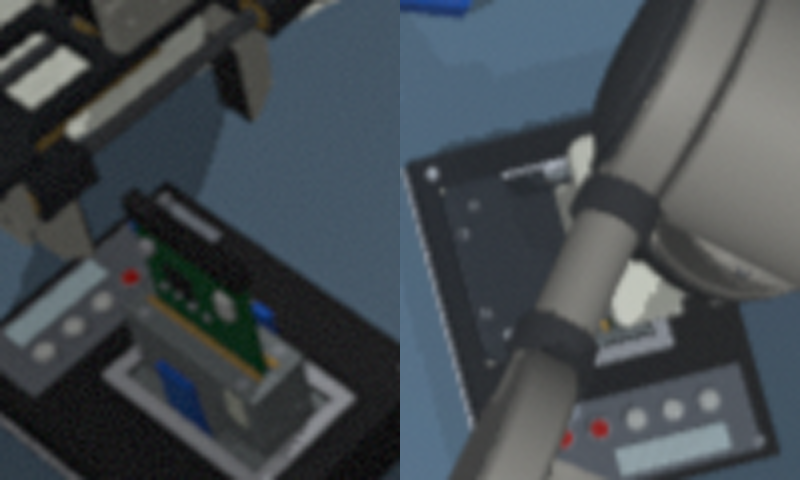

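The scene crop shows the open fingers straddling the rail (rail about (190,240) in the crop), with clearance on both sides. I descend and grip.

```bash
python3 -m pendant '[[[0.004,-0.002,0.03],[0,0,0],0.0918],[[0.004,-0.002,0.05],[0,0,0],0.0918],[[0.004,-0.002,0.063],[0,0,0],0.0918],[[0.004,-0.002,0.063],[0,0,0],0.0918],[[0.004,-0.002,0.063],[0,0,0],0.0918]]' && python3 -c "
from h import *;shift([562,-206,333],.235)" && python3 -m pendant '[[[0,0,0],[0,0,0],0.03],[[0,0,0],[0,0,0],0.03],[[0,0,0],[0,0,0],0.03],[[0,0,0],[0,0,0],0.03],[[0,0,0],[0,0,0],0.03],[[0,0,0],[0,0,0],0.0],[[0,0,0],[0,0,0],0.0],[[0,0,0],[0,0,0],0.0],[[0,0,0],[0,0,0],0.0],[[0,0,0],[0,0,0],0.0]]'; python3 -c "
from h import *;shift([562,-206,333],.235)"
```

```text
time: 1.95
tool_pos: [561.9, -206.5, 333.7]
tcp_rot: [-3.141, 0.001, 0.233]
contact_force: [0.3, 0.4, 0.1]
grip_width: 91.7
t 1.95 pos [ 561.9 -206.5  333.7] rot [-3.141e+00  1.000e-03  2.330e-01] F [0.3 0.4 0.1] g 91.7
shift [ 0.0003 -0.0005  0.0007] turn [-0.0004  0.0008 -0.0018]
time: 2.78
tool_pos: [562.5, -205.5, 333.6]
tcp_rot: [-3.142, 0.0, 0.235]
contact_force: [0.4, 0.2, -0.7]
grip_width: 29.7
t 2.7833 pos [ 562.5 -205.5  333.6] rot [-3.142  0.     0.235] F [ 0.4  0.2 -0.7] g 29.7
shift [-0.0006  0.0003  0.0006] turn [-0.      0.0001 -0.0002]
```

```bash
python3 -m pendant '[[[0,0,0],[0,0,0],0.0],[[0,0,0],[0,0,0],0.0],[[0,0,0],[0,0,0],0.0],[[0,0,0],[0,0,0],0.0]]'; python3 -c "
from h import *;shift([562,-206,333],.235)"
```

```text
time: 3.12
tool_pos: [562.5, -205.6, 333.7]
tcp_rot: [3.141, -0.0, 0.235]
contact_force: [0.1, -0.6, 0.2]
grip_width: 9.6
t 3.1167 pos [ 562.5 -205.6  333.7] rot [ 3.141 -0.     0.235] F [ 0.1 -0.6  0.2] g 9.6
shift [-0.0006  0.0002  0.0007] turn [ 0.0002 -0.     -0.0002]
```

```bash
python3 -m pendant '[[[0,0,-0.01],[0,0,0],0.0],[[0,0,-0.02],[0,0,0],0.0],[[0,0,-0.03],[0,0,0],0.0],[[0,0,-0.042],[0,0,0],0.0],[[0,0,-0.065],[0,0,0],0.0],[[0,0,-0.065],[0,0,0],0.0],[[0,0,-0.065],[0,0,0],0.0]]'
python3 - <<'E'
from h import *
from plant import capture
shift([511,149.3,400],.095)
c=capture("scene");cv2.imwrite("pics/c3.png",cv2.resize(c["color"][150:330,120:280,::-1],(640,720))[:600])
E
```

```text
time: 3.7
tool_pos: [562.6, -205.6, 400.8]
tcp_rot: [3.139, -0.003, 0.235]
contact_force: [0.5, -0.4, -1.9]
grip_width: 9.7
t 3.7 pos [ 562.6 -205.6  400.8] rot [ 3.139e+00 -3.000e-03  2.350e-01] F [ 0.5 -0.4 -1.9] g 9.7
shift [ 0.0324 -0.3571 -0.    ] turn [ 0.0025 -0.0034  0.1399]
```

View pics/c3.png

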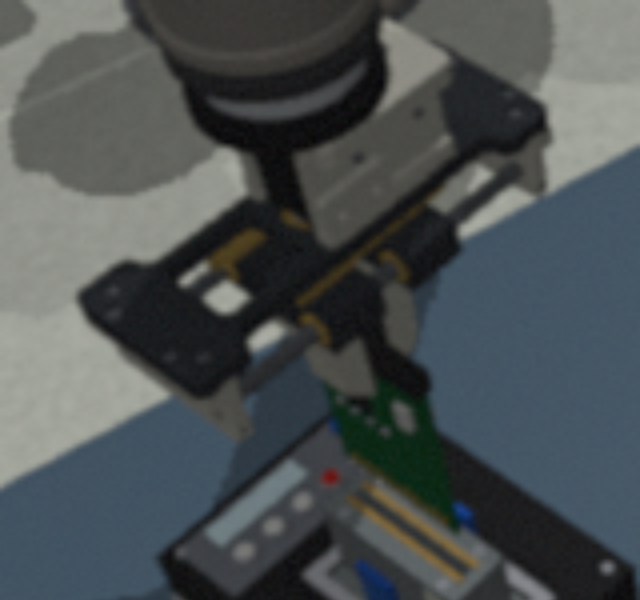

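The board is clear of the slot (green, crop (400,440)), held straight by its rail. I carry it to the right rack slot.

```bash
python3 -m pendant '[[[0.003,-0.03,0],[0,0,0.03],0.0],[[0.006,-0.07,0],[0,0,0.06],0.0],[[0.01,-0.11,0],[0,0,0.1],0.0],[[0.015,-0.15,0],[0,0,0.14],0.0],[[0.018,-0.19,0],[0,0,0.14],0.0],[[0.021,-0.23,0],[0,0,0.14],0.0],[[0.025,-0.27,0],[0,0,0.14],0.0],[[0.028,-0.31,0],[0,0,0.14],0.0],[[0.03,-0.34,0],[0,0,0.14],0.0],[[0.032,-0.357,0],[0,0,0.14],0.0]]'; python3 -m pendant '[[[0,0,0.01],[0,0,0],0.0],[[0,0,0.04],[0,0,0],0.0],[[0,0,0.04],[0,0,0],0.0],[[0,0,0.04],[0,0,0],0.0]]'
python3 - <<'E'
from h import *
from plant import capture
shift([511,149.3,275],.095)
c=capture("scene");t=capture("top")
for n,x in(("s",c),("t",t)):pickle.dump(x,open(f"pics/{n}2.pkl","wb"))
f=lambda c,x,y:cv2.resize(c["color"][y:y+120,x:x+100,::-1],(400,480),interpolation=cv2.INTER_CUBIC)
cv2.imwrite("pics/c4.png",np.hstack([f(c,300,125),f(t,195,225)]))
E
```

```text
time: 4.58
tool_pos: [509.2, 152.2, 397.7]
tcp_rot: [-3.141, 0.002, 0.098]
contact_force: [-0.6, -0.3, -0.8]
grip_width: 9.3
time: 4.92
tool_pos: [510.2, 148.3, 356.8]
tcp_rot: [3.141, 0.005, 0.094]
contact_force: [0.3, -0.5, -0.3]
grip_width: 9.7
t 4.9167 pos [510.2 148.3 356.8] rot [3.141 0.005 0.094] F [ 0.3 -0.5 -0.3] g 9.7
shift [ 0.0014 -0.0009  0.0818] turn [ 0.0006  0.0054 -0.0008]
```

View pics/c4.png

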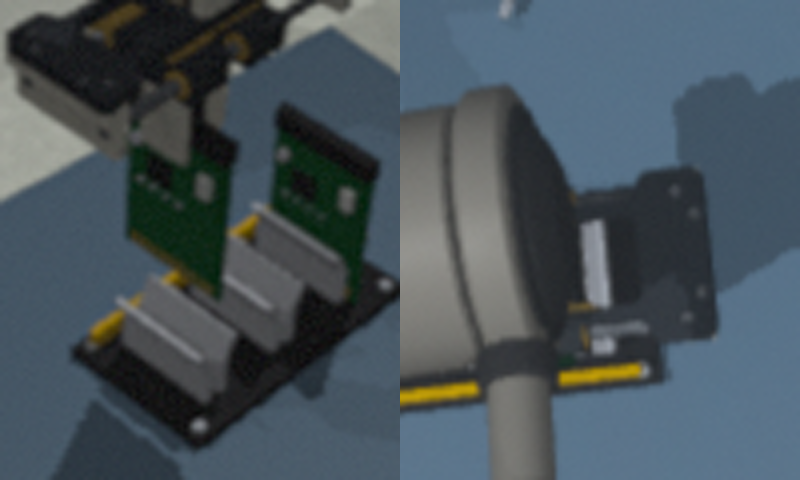

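Run:
```python
from h import *
c=load("pics/s2.pkl")
P=proj(c,[loc((510.2,148.3),.094,(a,0,88)) for a in(-38,38)]);print(((P-[300,125])*4).round(1))
# slot outlines predicted
for y in(-60,0):
  P=proj(c,[loc((505.4,209),.095,(a,y+b,51)) for a,b in((-35,-16.7),(35,-16.7),(-35,16.7),(35,16.7))]);print(((P-[300,125])*4).round(0).tolist())
P=proj(c,[loc((505.4,209),.095,(a,b,8)) for a,b in((-55,-95),(55,-95),(55,95))]);print(((P-[300,125])*4).round(0).tolist())
```

```text
[[130.6 239.2]
 [224.3 305.1]]
[[116.0, 300.0], [200.0, 361.0], [155.0, 273.0], [239.0, 332.0]]
[[185.0, 251.0], [269.0, 310.0], [222.0, 225.0], [307.0, 282.0]]
[[71.0, 347.0], [200.0, 444.0], [407.0, 285.0]]
```

```bash
python3 -m pendant '[[[0.001,-0.001,0.02],[0,0.005,0],0.0],[[0.001,-0.001,0.035],[0,0.005,0],0.0],[[0.001,-0.001,0.045],[0,0.005,0],0.0],[[0.001,-0.001,0.052],[0,0.005,0],0.0],[[0.001,-0.001,0.058],[0,0.005,0],0.0],[[0.001,-0.001,0.058],[0,0.005,0],0.0]]'; python3 -m pendant '[[[0,0,0.005],[0,0,0],0.0],[[0,0,0.01],[0,0,0],0.0],[[0,0,0.015],[0,0,0],0.0],[[0,0,0.019],[0,0,0],0.0],[[0,0,0.02],[0,0,0],0.0],[[0,0,0.02],[0,0,0],0.0]]'; python3 -c "
from h import *;shift([511,149.3,276.6],.095)"
```

```text
time: 5.52
tool_pos: [511.5, 149.9, 300.1]
tcp_rot: [3.141, -0.004, 0.094]
contact_force: [0.1, 0.2, -0.2]
grip_width: 9.4
time: 6.02
tool_pos: [511.5, 150.1, 280.2]
tcp_rot: [3.141, -0.004, 0.095]
contact_force: [-0.2, -0.0, -0.8]
grip_width: 9.6
t 6.0167 pos [511.5 150.1 280.2] rot [ 3.141 -0.004  0.095] F [-0.2 -0.  -0.8] g 9.6
shift [-0.0006  0.0008  0.0036] turn [ 0.0002 -0.0042 -0.0001]
```

```bash
python3 -m pendant '[[[0,0,0.002],[0,0,0],0.0],[[0,0,0.003],[0,0,0],0.0],[[0,0,0.0035],[0,0,0],0.0],[[0,0,0.0035],[0,0,0],0.0]]'; python3 -m pendant '[[[0,0,0],[0,0,0],0.02],[[0,0,0],[0,0,0],0.05],[[0,0,0],[0,0,0],0.05],[[0,0,0],[0,0,0],0.05],[[0,0,0],[0,0,0],0.05]]'; python3 -m pendant '[[[0,0,-0.02],[0,0,0],0.05],[[0,0,-0.06],[0,0,0],0.05],[[0,0,-0.1],[0,0,0],0.07],[[0,0,-0.14],[0,0,0],0.0918],[[0,0,-0.14],[0,0,0],0.0918],[[0,0,-0.14],[0,0,0],0.0918]]'
python3 - <<'E'
from h import *
from plant import capture
shift([562,-206,414],.235)
c=capture("scene")
pickle.dump(c,open(f"pics/s3.pkl","wb"))
f=lambda c,x,y:cv2.resize(c["color"][y:y+120,x:x+120,::-1],(480,480),interpolation=cv2.INTER_CUBIC)
cv2.imwrite("pics/c5.png",f(c,300,125))
E
```

```text
time: 6.35
tool_pos: [511.6, 150.2, 277.1]
tcp_rot: [3.141, -0.005, 0.095]
contact_force: [0.7, -0.4, -0.8]
grip_width: 9.5
time: 6.77
tool_pos: [511.6, 150.2, 277.2]
tcp_rot: [3.142, -0.005, 0.095]
contact_force: [-0.3, 0.5, -0.1]
grip_width: 38.4
time: 7.27
tool_pos: [511.0, 150.2, 419.7]
tcp_rot: [-3.141, -0.011, 0.095]
contact_force: [-0.5, 0.1, -0.9]
grip_width: 71.6
t 7.2667 pos [511.  150.2 419.7] rot [-3.141 -0.011  0.095] F [-0.5  0.1 -0.9] g 71.6
shift [0.0169 0.3594 0.0058] turn [ 0.0006 -0.0109 -0.1401]
```

View pics/c5.png

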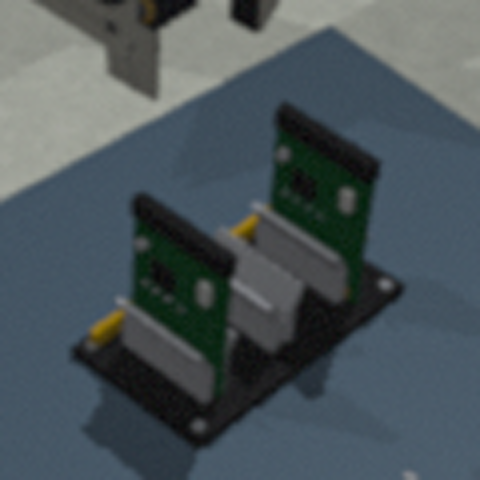

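The board stands upright in the right slot (crop (185,290)) with its lower end between the slot walls, parallel to the spare, and it has been let go. Next I check the adapter centre with the board gone.

```bash
python3 -m pendant '[[[0.004,0.03,0],[0,0.01,-0.03],0.0918],[[0.004,0.06,0],[0,0.01,-0.06],0.0918],[[0.004,0.06,0],[0,0.01,-0.1],0.0918],[[0.004,0.06,0],[0,0.01,-0.14],0.0918],[[0.004,0.06,0],[0,0.01,-0.14],0.0918]]'
python3 - <<'E'
from h import *
from plant import capture
t=capture("top");c=capture("scene");pickle.dump(t,open("pics/t4.pkl","wb"));pickle.dump(c,open("pics/s4.pkl","wb"))
f=lambda c,x,y:cv2.resize(c["color"][y:y+80,x:x+66,::-1],(396,480),interpolation=cv2.INTER_CUBIC)
cv2.imwrite("pics/c6.png",np.hstack([f(t,375,230),f(c,190,250)]))
shift([562,-206,414],.235)
for n,c in(("t",t),("s",c)):
    b=c["color"].astype(int);m=((b[...,2]>90)&(b[...,2]-b[...,0]>50)&(b[...,2]-b[...,1]>25)).astype(np.uint8)
    if n=="t": m[:230]=0;m[310:]=0;m[:,:375]=0
    else: m[:240]=0;m[330:]=0;m[:,:180]=0;m[:,275:]=0
    for k in cv2.findContours(m,0,2)[0]: print(n,cv2.boundingRect(k),np.array(cv2.minAreaRect(k)[0]).round(1),cv2.contourArea(k))
o,y=(562,-206),.235
for n,c,g in(("t",t,(375,230)),("s",c,(190,250))):
  for w,P in dict(top=[(a,b,100) for a in(-46,46) for b in(-17.5,17.5)],pad=[(a,b,94) for b in(29,-29) for a in(-12,12)],padlow=[(a,b,56) for b in(29,-29) for a in(-12,12)]).items():
    print(n,w,((proj(c,[loc(o,y,p) for p in P])-g)*6).round(0).tolist())
E
```

```text
time: 7.73
tool_pos: [520.4, 90.1, 415.2]
tcp_rot: [3.141, -0.011, 0.235]
contact_force: [-0.2, 0.4, -0.2]
grip_width: 91.6
t 7.8333 pos [520.4  90.7 415.8] rot [ 3.141 -0.012  0.234] F [-0.5 -0.3  0.7] g 91.6
shift [-0.0283  0.2983  0.0017] turn [ 0.0009 -0.0123 -0.0015]
t (394, 276, 1, 1) [394. 276.] 0.0
t (393, 266, 5, 12) [395.  271.5] 20.0
t (418, 260, 5, 11) [420.4 265. ] 15.0
s (213, 293, 3, 3) [214. 294.] 0.0
s (210, 291, 1, 1) [210. 291.] 0.0
s (233, 276, 2, 2) [233.5 276.5] 0.0
s (230, 274, 2, 2) [230.5 274.5] 0.0
s (204, 252, 5, 5) [206. 254.] 10.0
t top [[289.0, 344.0], [189.0, 370.0], [214.0, 83.0], [116.0, 109.0]]
t pad [[127.0, 282.0], [108.0, 215.0], [290.0, 240.0], [271.0, 172.0]]
t padlow [[112.0, 289.0], [94.0, 224.0], [270.0, 248.0], [252.0, 183.0]]
s top [[67.0, 161.0], [144.0, 94.0], [265.0, 307.0], [341.0, 235.0]]
s pad [[242.0, 133.0], [294.0, 169.0], [116.0, 247.0], [167.0, 286.0]]
s padlow [[259.0, 197.0], [309.0, 233.0], [137.0, 310.0], [187.0, 348.0]]
```

View pics/c6.png

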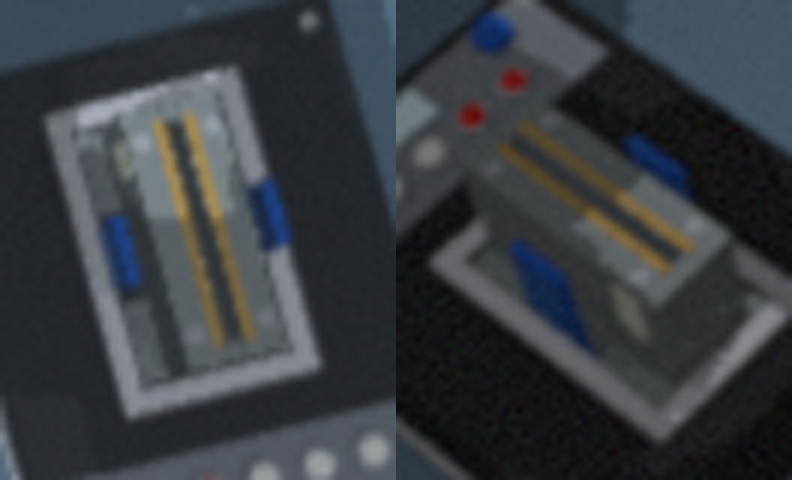

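The adapter top and slot match the prediction to about 1 mm: slot centre at crop (202,232) against a predicted (202,226). The blue pads sit at crop (122,252) and (270,213). I move over it.

```bash
python3 -m pendant '[[[-0.004,0.04,0],[0,-0.012,0],0.0918],[[-0.008,0.08,0],[0,-0.012,0],0.0918],[[-0.012,0.12,0],[0,-0.012,0],0.0918],[[-0.016,0.16,0],[0,-0.012,0],0.0918],[[-0.02,0.2,0],[0,-0.012,0],0.0918],[[-0.024,0.24,0],[0,-0.012,0],0.0918],[[-0.027,0.28,0],[0,-0.012,0],0.0918],[[-0.0285,0.298,0],[0,-0.012,0],0.0918],[[-0.0285,0.298,0],[0,-0.012,0],0.0918],[[-0.0285,0.298,0],[0,-0.012,0],0.0918]]'; python3 -c "
from h import *;shift([562,-206,236.5],.235)"
```

```text
time: 8.67
tool_pos: [562.2, -206.3, 416.0]
tcp_rot: [-3.142, -0.002, 0.232]
contact_force: [0.9, 0.3, 0.2]
grip_width: 91.8
t 8.6667 pos [ 562.2 -206.3  416. ] rot [-3.142e+00 -2.000e-03  2.320e-01] F [0.9 0.3 0.2] g 91.8
shift [-0.0004 -0.0003  0.1795] turn [-0.0001 -0.0015 -0.0026]
```

```bash
python3 -m pendant '[[[0,0,0.03],[0,-0.0015,-0.0025],0.0918],[[0,0,0.065],[0,-0.0015,-0.0025],0.0918],[[0,0,0.1],[0,-0.0015,-0.0025],0.0918],[[0,0,0.13],[0,-0.0015,-0.0025],0.0918],[[0,0,0.15],[0,-0.0015,-0.0025],0.0918],[[0,0,0.165],[0,-0.0015,-0.0025],0.0918],[[0,0,0.174],[0,-0.0015,-0.0025],0.0918],[[0,0,0.1795],[0,-0.0015,-0.0025],0.0918],[[0,0,0.1795],[0,-0.0015,-0.0025],0.0918],[[0,0,0.1795],[0,-0.0015,-0.0025],0.0918]]'; python3 -c "
from h import *;shift([562,-206,236.5],.235)"; python3 -m pendant '[[[0,0,0],[0,0,0],0.06],[[0,0,0],[0,0,0],0.05],[[0,0,0],[0,0,0],0.03],[[0,0,0],[0,0,0],0.0],[[0,0,0],[0,0,0],0.0],[[0,0,0],[0,0,0],0.0],[[0,0,0],[0,0,0],0.0],[[0,0,0],[0,0,0],0.0],[[0,0,0],[0,0,0],0.0],[[0,0,0],[0,0,0],0.0]]'; python3 -c "
from h import *;shift([562,-206,236.5],.235)"
```

```text
time: 9.5
tool_pos: [563.1, -205.3, 238.4]
tcp_rot: [3.139, -0.002, 0.238]
contact_force: [-0.3, -0.6, 0.3]
grip_width: 91.9
t 9.5 pos [ 563.1 -205.3  238.4] rot [ 3.139e+00 -2.000e-03  2.380e-01] F [-0.3 -0.6  0.3] g 91.9
shift [-0.0012  0.0004  0.0019] turn [ 0.0021 -0.0022  0.0029]
time: 10.33
tool_pos: [562.9, -206.1, 238.5]
tcp_rot: [3.139, -0.002, 0.237]
contact_force: [-1.0, -0.7, 6.0]
grip_width: 43.8
t 10.3333 pos [ 562.9 -206.1  238.5] rot [ 3.139e+00 -2.000e-03  2.370e-01] F [-1.  -0.7  6. ] g 43.8
shift [-0.0009 -0.0003  0.002 ] turn [ 0.0026 -0.0023  0.0023]
```

```bash
python3 -m pendant '[[[0,0,0],[0,0,0],0.0],[[0,0,0],[0,0,0],0.0],[[0,0,0],[0,0,0],0.0]]'; python3 -m pendant '[[[0,0,-0.001],[0,0,0],0.0],[[0,0,-0.002],[0,0,0],0.0],[[0,0,-0.002],[0,0,0],0.0]]'
python3 - <<'E'
from h import *
from plant import capture
shift([562,-206,236.5],.235)
c=capture("scene")
cv2.imwrite("pics/c7.png",cv2.resize(c["color"][220:320,160:290,::-1],(780,600),interpolation=cv2.INTER_CUBIC))
E
```

```text
time: 10.58
tool_pos: [562.9, -206.1, 238.5]
tcp_rot: [3.139, -0.002, 0.237]
contact_force: [-0.6, -0.4, 5.4]
grip_width: 43.7
time: 10.83
tool_pos: [562.7, -206.1, 239.2]
tcp_rot: [3.14, -0.001, 0.237]
contact_force: [1.6, -3.8, -4.4]
grip_width: 43.8
t 10.8333 pos [ 562.7 -206.1  239.2] rot [ 3.14e+00 -1.00e-03  2.37e-01] F [ 1.6 -3.8 -4.4] g 43.8
shift [-0.0007 -0.0002  0.0027] turn [ 0.0016 -0.0009  0.0021]
```

View pics/c7.png

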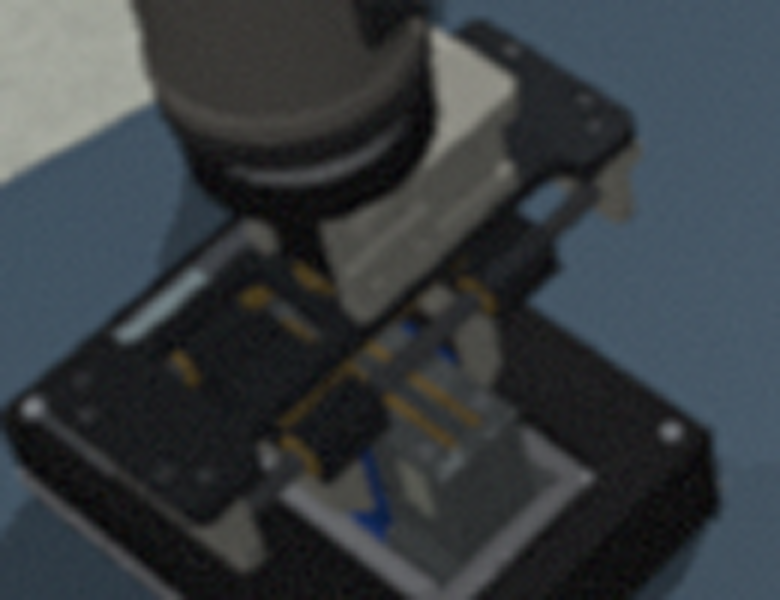

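The fingers are closed on the blue catches (crop (370,490) and (425,335)). I lift gently and watch the force.

```bash
python3 -m pendant '[[[0,0,-0.002],[0,0,0],0.0],[[0,0,-0.004],[0,0,0],0.0],[[0,0,-0.004],[0,0,0],0.0],[[0,0,-0.004],[0,0,0],0.0]]'; python3 -c "
from h import *;from plant import get_obs
shift([562,-206,236.5],.235);print(get_obs()['moment'])"
```

```text
time: 11.22
tool_pos: [562.6, -206.0, 243.7]
tcp_rot: [3.14, -0.001, 0.237]
contact_force: [0.2, -4.5, -4.0]
grip_width: 43.2
t 11.2167 pos [ 562.6 -206.   243.7] rot [ 3.14e+00 -1.00e-03  2.37e-01] F [ 0.2 -4.5 -4. ] g 43.2
shift [-0.0006 -0.0002  0.0072] turn [ 0.0017 -0.001   0.0023]
[-0.82227369  0.08930422 -0.10596027]
```

```bash
python3 -m pendant '[[[0,0.001,-0.004],[0,0,0],0.0],[[0,0.001,-0.008],[0,0,0],0.0],[[0,0.001,-0.012],[0,0,0],0.0],[[0,0.001,-0.016],[0,0,0],0.0],[[0,0.001,-0.016],[0,0,0],0.0]]'; python3 -c "
from h import *;shift([562,-206,236.5],.235)"; python3 -m pendant '[[[0,0,-0.005],[0,0,0],0.0],[[0,0,-0.012],[0,0,0],0.0],[[0,0,-0.02],[0,0,0],0.0],[[0,0,-0.035],[0,0,0],0.0],[[0,0,-0.055],[0,0,0],0.0],[[0,0,-0.075],[0,0,0],0.0],[[0,0,-0.095],[0,0,0],0.0],[[0,0,-0.11],[0,0,0],0.0],[[0,0,-0.12],[0,0,0],0.0],[[0,0,-0.12],[0,0,0],0.0]]';python3 -m pendant '[[[0,0,0],[0,0,0],0.0],[[0,0,0],[0,0,0],0.0],[[0,0,0],[0,0,0],0.0]]'
python3 - <<'E'
from h import *
from plant import capture
shift([562,-206,366.5],.235)
c=capture("scene")
cv2.imwrite("pics/c8.png",cv2.resize(c["color"][190:310,150:290,::-1],(700,600),interpolation=cv2.INTER_CUBIC))
E
```

```text
time: 11.63
tool_pos: [563.2, -206.5, 260.9]
tcp_rot: [3.14, -0.003, 0.238]
contact_force: [1.0, 0.1, -2.5]
grip_width: 43.8
t 11.6333 pos [ 563.2 -206.5  260.9] rot [ 3.14e+00 -3.00e-03  2.38e-01] F [ 1.   0.1 -2.5] g 43.8
shift [-0.0011 -0.0008  0.0244] turn [ 0.002  -0.0028  0.0026]
time: 12.47
tool_pos: [563.0, -206.7, 382.7]
tcp_rot: [3.137, -0.005, 0.237]
contact_force: [0.7, 0.3, -3.3]
grip_width: 44.0
time: 12.72
tool_pos: [562.5, -206.6, 378.3]
tcp_rot: [-3.141, 0.001, 0.237]
contact_force: [0.1, 0.4, -3.5]
grip_width: 43.4
t 12.7167 pos [ 562.5 -206.6  378.3] rot [-3.141e+00  1.000e-03  2.370e-01] F [ 0.1  0.4 -3.5] g 43.4
shift [-0.0004 -0.0007  0.0118] turn [-0.0003  0.0006  0.0023]
```

View pics/c8.png

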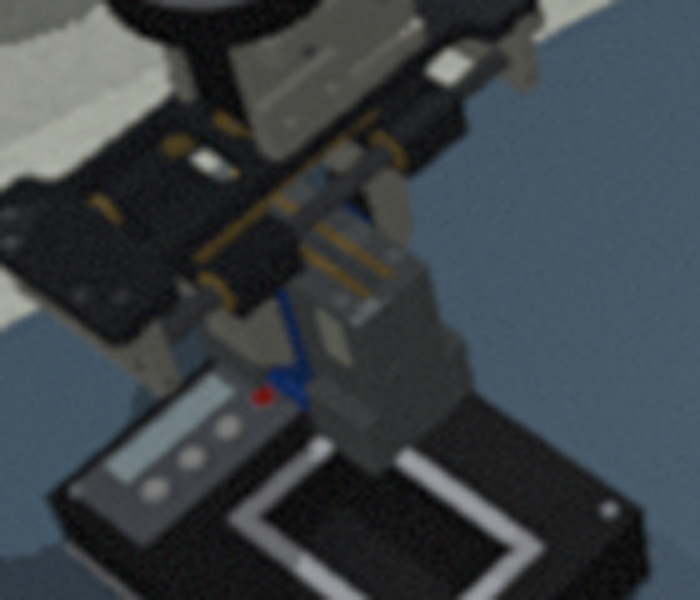

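Run:
```python
from h import *
from plant import capture,get_obs,close_job
c=capture("scene")
for z in(120,140,160):
  print(z,((proj(c,[loc((562.5,-206.6),.237,p) for p in[(46,-26,z),(46,26,z),(46,-17.5,z+80),(46,17.5,z+80)]])-[150,190])*5).round(0).tolist())
o=get_obs();print(o["time"],o["tool_pos"],o["grip_width"],o["contact_force"],o["moment"])
```

```text
120 [[396.0, 544.0], [493.0, 453.0], [378.0, 403.0], [448.0, 340.0]]
140 [[388.0, 514.0], [486.0, 423.0], [369.0, 369.0], [441.0, 305.0]]
160 [[379.0, 484.0], [479.0, 391.0], [359.0, 333.0], [432.0, 269.0]]
12.8167 [ 562.64941054 -206.63153694  378.5451529 ] 43.19995620368486 [-0.11991264  0.9354583  -4.03385415] [ 0.03469477 -0.03640467  0.00095699]
```

```bash
python3 -c "
from plant import close_job,get_obs
print(close_job());o=get_obs();print(o['time'],o['tool_pos'],o['grip_width'])"
```

```text
the job is handed in; nothing more can be done
None
the job is handed in; nothing more can be done
```

The job is done and handed in at about 12.8 s of the 48 s allowed.

- **Board:** I lifted it straight up out of the adapter by its rail and let it go in the free right rack slot. The picture taken after release shows it upright between the slot walls.
- **Adapter:** I squeezed both catches and lifted it out with low forces (at most about 6 N). It is still held by its catches, and the corners seen in the last picture match a level adapter with its underside at about 160 mm. That is about 110 mm above the tester's top. The wrist carries about 3.5 to 4 N.
- **Untouched things:** I did not move the spare board, the screwdriver or the screw bin. The spare was still in its slot in the rack picture, but I did not look at the other two again at the end.

**Readings that disagreed:**
- The grip width on the squeezed catches read about 43.5 mm, where 46 mm was expected at the stops. I put this down to give in the fingers or catches.
- A side push of about 4.5 N appeared early in the lift and went away after a 1 mm correction.

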